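Hook the oak tea chest shut

ROBOT

A 7-joint arm with a two-finger parallel gripper is mounted at the origin on the work surface. World frame = base frame: x ahead of the robot, y to its left, z up, the work surface at z = 0. Lengths are in m, angles in rad, forces in N, time in s.
With the tool pointing down it reaches from about 0.4 to 0.85 m from the base axis. Payload 4.4 kg.
Tool frame: the origin (TCP) lies on the mounting face of the last link; the fingertips stand 199 mm ahead of it and the grasp point (between the pads) lies 180 mm ahead of it; z points along the fingers, y is the line along which they close (so a half turn about z gives the same grasp; the last joint's range is limited). The gripper opens to 94 mm and grips with 3 to 60 N. Pads are 16 mm wide; open, the fingers measure 119 mm over their backs; the gripper's body (75 mm by 177 mm) begins 78 mm behind the grasp point.
Start: joints at [1.097, 0.628, 0.038, 1.517, -0.027, 0.996, -0.02], TCP at [0.258, -0.597, 0.405] pointing down, gripper open.
Joint ranges: [-3.06, 3.06], [-0.37, 2.12], [-1.25, 1.32], [0.18, 2.47], [-1.1, 4.24], [0.23, 1.98], [-2.94, 2.94]. Speed limits (rad/s): [2.57, 2.57, 3.14, 3.14, 3.14, 3.14, 3.14].

INTERFACE

Orientations are given as a rotation vector (axis times angle).
In Python, from rig import ctrl gives the robot as it stands. The module is installed in compiled form; this text tells all that it offers.
- The arm moves only by the tool drive_tool, never from a script. Its argument "targets" is a list of rows, each an object with "travel": the shift along the tool's x, y, z in units of 0.5 m (1.0 is 0.5 m), a list of three; "rot": the turn, a rotation vector about the tool's x, y, z in units of pi/2 rad (1.0 is pi/2 rad), a list of three; "hand": the opening, from 0 (shut) to 1 (fully open). A call has 1 to 5 rows; each row shifts and turns the commanded pose from where the row before left it, along the tool's axes as they then stand; what a row does not reach is not made up. A row lasts 1/10 s, in which the tool goes at most 50 mm and 8.59 degrees, less where a joint would pass 70% of its speed; a pose out of reach is approached as far as the arm can. A call with a number of a shift or a turn outside -1 to 1 is refused whole. A call with a gripper value outside its range is refused whole. The fingers move at their own pace and stop on an object; "newtons" is the grip in N (left out, the last holds). Time passes only in rows, so rows that do not move let the fingers close. It gives the time, the measured TCP pose, the force, the opening and the grip force at its end, in the units of the state.
- ctrl.sense(): the state, without advancing time (a new reading comes with each control period).
- ctrl.snapshot(name): name is "side" or "top" or "wrist"; returns the picture (400x640x3 uint8, red, green, blue); there is no depth.
- ctrl.camera_info(name): a dict with "mtx" (3x3 intrinsics, pixels), "R" (3x3) and "t" (3): a world point X has camera coordinates R X + t; the wrist camera has in their place "T_tool_cam" (4x4, takes a point from camera to tool coordinates, whose origin is the TCP and whose axes are the flange's). Camera axes: x right, y down, z forward; pixel columns grow to the right and rows downward; lengths in m; the calibration is good to about 2 mm. A picture is of the moment at which its call begins: read the wrist's pose just before it. camera_info takes no time and is no camera call.
- ctrl.finish_job(): hands the job in; it is judged then, once.
The state is a dict: "t": time; "qpos": joint angles; "joint_velocities": joint speeds; "joint_efforts": joint torques, N m; "position": TCP position; "orientation": TCP orientation; "force": force on the tool from outside, world axes, zero at the start; "ft_torque": the same for the moment, N m; "opening": finger opening in m; "gripper_force": force on a finger pad.
Only numpy, scipy, OpenCV 4.12 (cv2) and the standard library are available. Lean on these libraries where they do the work, as an engineer would, in place of code of your own. Each camera call takes 0.05 s, during which the arm holds its last target. There are 200 camera calls.

TASK

Fasten the light oak tea chest: swing its dark steel hook round by the white knob until it is fully home against the catch pin on the other lid, then let go. Leave the hook of the dark walnut chest as it is.

Things in the scene. Friction and masses are not known exactly. Their poses are not given: they have to be found in the camera images.
- oak_chest: Light oak tea chest, 140 (x) by 180 (y) by 80 mm high, standing firm on the table (it does not shift). Origin: centre of its underside; z up. Its flat top is two lids that meet at its y = 0. A dark steel hook lies on top: it pivots about a vertical axis at chest x = +30, y = -45 mm; the dark steel catch pin, 10 mm thick and 18 mm tall, stands on the other lid at chest x = +39, y = +45 mm.
- oak_hook (a joint): Angle of the dark steel hook, rad. 0: closed, the hook lies along the chest's +y from its pivot with its bar against the catch pin, where it stops. It grows to 2.0 as the hook swings open, counter-clockwise seen from above (at 1.57 it points along the chest's -x). It starts open, 1.0 to 1.9, and stays where it is left: light friction, about 0.7 N at the knob, no spring.
- oak_knob (a point): Centre of the top of the white knob on the dark steel hook: a vertical cylinder 16 mm in diameter, 75 mm from the hook's pivot, its top 42 mm above the lid (122 mm above the table) and clear of everything down to the hook's bar, whose upper side is 14 mm above the lid. The bar is 8 mm thick, 100 mm long, and ends in a bend that reaches 22 mm towards the closing side.
- walnut_knob (a point): Centre of the top of the black knob on the bright steel hook of the dark walnut chest, which is otherwise the same as the oak one (75 mm from its pivot, 122 mm above the table). Not to be moved. The two chests may stand either way round, left or right.
Not all that is in view belongs to the job. Leave any green look-alike of the oak_chest alone.

How it is judged:
At the end, for the whole second after the job is handed in: The oak chest's hook is closed to within 0.17 rad (10 degrees) of its stop against the pin and at rest; the walnut chest's knob is within 20 mm of where it started (value of joint oak_hook below 0.17 rad and velocity of joint oak_hook between -0.1 and 0.1 rad/s and distance of walnut_knob from where it was at the start of the episode below 0.02 m); the robot touches nothing.
It fails at once if the walnut chest's hook is moved: its knob leaves its starting place by more than 20 mm (distance of walnut_knob from where it was at the start of the episode above 0.02 m).
It also fails if it takes over 34 s, if anything falls off the work surface, if the arm or the gripper's body presses on something with over 40 N, if the wrist force passes 120 N, or if a joint passes its speed limit or range.

## Working session

There is one attempt and no reset: what is moved stays moved. The work goes in short steps, Python scripts to look and compute and a tool call to move; the robot and the scene stay as the last step left them, time stands still between calls to the robot, and variables do not carry over. Pictures are saved under pics/ and viewed, at most 10 in all, crops included, and the job is handed in when it is done.

Besides the shell and the picture viewer there is one more tool, called after "Call:" by a JSON object that holds its "api" and its "payload". drive_tool: Moves the arm, as the interface text tells. Shifts and turns lie within -1 to 1; 1 stands for 0.5 m of shift or pi/2 rad of turn. Its arguments: {"type":"object","properties":{"targets":{"type":"array","items":{"type":"object","properties":{"travel":{"type":"array","items":{"type":"number","minimum":-1,"maximum":1}},"rot":{"type":"array","items":{"type":"number","minimum":-1,"maximum":1}},"hand":{"type":"number"}}}},"newtons":{"type":"number"}},"required":["targets"]}

```bash
mkdir -p pics
python3 - <<'E'
from rig import ctrl
import cv2
s=ctrl.sense();print(s['t'],s['position'],s['orientation'],s['opening'])
for n in('top','side'):
    cv2.imwrite(f'pics/{n}0.png',ctrl.snapshot(n)[...,::-1])
    c=ctrl.camera_info(n);print(n,c['mtx'],c['R'],c['t'])
E
```

```text
0.0 [ 0.25774374 -0.59640105  0.40380553] [-3.07475745e+00 -6.35891057e-01  5.71557562e-04] 0.09421775894255043
top [[460.17279406   0.         318.79811949]
 [  0.         460.17279406 200.23186621]
 [  0.           0.           1.        ]] [[-0.00627755 -0.99990841  0.01198984]
 [-0.984867    0.00410553 -0.17326322]
 [ 0.17319812 -0.01289607 -0.98480257]] [0.04070283 0.41266433 1.09004185]
side [[374.66898488   0.         324.33833427]
 [  0.         374.66898488 204.07406165]
 [  0.           0.           1.        ]] [[-0.91217037 -0.40976281  0.00629742]
 [-0.31622944  0.69401614 -0.6467925 ]
 [ 0.260661   -0.59197639 -0.76264002]] [0.36362078 0.17431645 1.05122854]
```

View pics/top0.png

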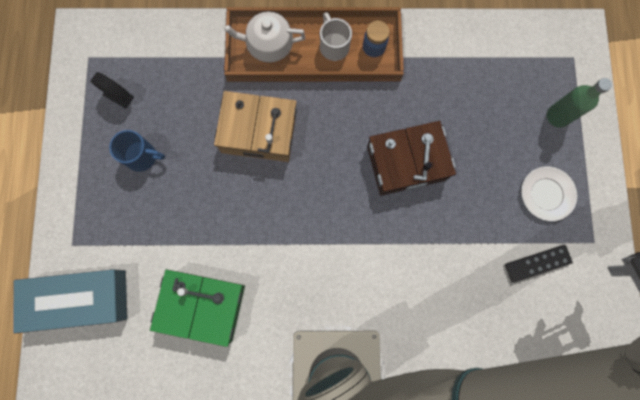

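View pics/side0.png

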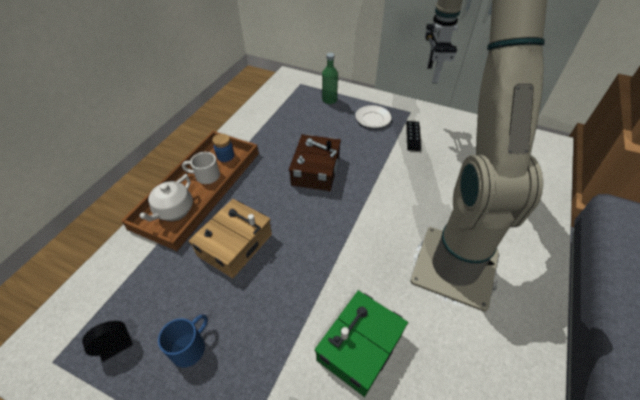

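The top view shows the oak chest at (256,126) with its white knob near (269,138), pivot near (275,112) and pin near (240,104). The side view shows the same knob near (251,218).

Possible mix-ups in the top view:
- the green look-alike's white knob at (181,292)
- the walnut chest's black knob at about (428,166)
- the walnut chest's pin at (390,144)

I choose the oak knob at (269,138) and will check it in a close crop.

```bash
cat > h.py <<'E'
import numpy as np,cv2
from rig import ctrl
def ray(n,p):
    c=ctrl.camera_info(n);R=np.array(c['R']);d=R.T@np.linalg.inv(c['mtx'])@[p[0],p[1],1];return -R.T@np.array(c['t']),d/np.linalg.norm(d)
def plane(n,p,z):
    o,d=ray(n,p);return o+d*(z-o[2])/d[2]
def tri(a,b):
    (o1,d1),(o2,d2)=ray('top',a),ray('side',b)
    s=np.linalg.lstsq(np.c_[d1,-d2],o2-o1,rcond=None)[0];p,q=o1+s[0]*d1,o2+s[1]*d2
    return (p+q)/2,np.linalg.norm(p-q)
def white(im,box):
    x0,y0,x1,y1=box;h=cv2.cvtColor(im[y0:y1,x0:x1],cv2.COLOR_RGB2HSV)
    m=cv2.inRange(h,(0,0,150),(180,60,255));n,_,st,ce=cv2.connectedComponentsWithStats(m)
    return [(st[i].tolist(),(ce[i]+[x0,y0]).round(1)) for i in range(1,n) if st[i][4]>5]
E
python3 - <<'E'
from h import *
t=cv2.imread('pics/top0.png');s=cv2.imread('pics/side0.png')
print(white(t[...,::-1],(245,120,290,155)));print(white(s[...,::-1],(235,205,265,235)))
a=cv2.resize(t[85:170,205:305],(400,340),interpolation=cv2.INTER_CUBIC)
b=cv2.resize(s[195:280,185:285],(400,340),interpolation=cv2.INTER_CUBIC)
cv2.imwrite('pics/crop.png',np.hstack([a,b]))
c=ctrl.camera_info('wrist');print(c['mtx'],c['T_tool_cam'])
E
```

```text
[([20, 13, 7, 7, 37], array([268.2, 136.5]))]
[([13, 9, 6, 5, 24], array([250.3, 215.9]))]
[[325.05552423   0.         314.87198513]
 [  0.         325.05552423 204.46656494]
 [  0.           0.           1.        ]] [[ 8.85523266e-05 -9.57780183e-01 -2.87501501e-01  8.34615773e-02]
 [ 9.99999983e-01  3.79615590e-05  1.81541647e-04 -4.52845598e-04]
 [-1.62962987e-04 -2.87501512e-01  9.57780170e-01  1.98849108e-02]
 [ 0.00000000e+00  0.00000000e+00  0.00000000e+00  1.00000000e+00]]
```

View pics/crop.png

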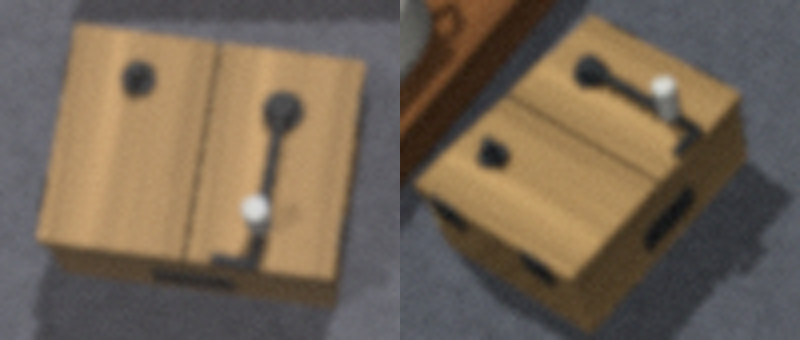

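The crop confirms a light oak chest with a dark hook and a white knob. In the top view the knob is at (255,209), the pivot at (283,111) and the pin at (138,78), in crop pixels. The bend points to the pin side, which is the closing side.

Run:
```python
from h import *
f=lambda x,y:(205+x/4-.4,85+y/4-.4)
g=lambda x,y:(185+(x-400)/4-.4,195+y/4-.4)
k,e=tri((268.2,136.5),(250.3,215.9));print('knob',k,e, plane('top',(268.2,136.5),.12),plane('side',(250.3,215.9),.12))
pv,e=tri(f(283,111),g(590,70));print('piv',pv,e)
pn,e=tri(f(138,78),g(492,152));print('pin',pn,e)
C=np.array([plane('top',f(*c),.08)[:2] for c in((75,25),(367,63),(335,278),(40,240))]);print(C,[np.linalg.norm(C[i]-C[i-1]) for i in range(4)])
ctr=C.mean(0)
# chest +y: from right edge to left edge; +x: bottom to top
y=(C[0]+C[3]-C[1]-C[2]);y/=np.linalg.norm(y);x=np.array([y[1],-y[0]]);print('ctr',ctr,'yaw',np.arctan2(x[1],x[0]))
print('piv model',ctr+.03*x-.045*y,'pin model',ctr+.039*x+.045*y)
P=(ctr+.03*x-.045*y+pv[:2])/2
d=k[:2]-P;print('r',np.linalg.norm(d),'angle',np.arctan2(-(d@x),d@y),'closed knob',P+.075*y)
# walnut knob roughly
print('walnut',plane('top',(428,165),.12))
s=ctrl.sense();R=cv2.Rodrigues(np.array(s['orientation']))[0];print(R)
```

```text
knob [0.54848978 0.15586018 0.11925925] 6.17959074204326e-05 [0.54828201 0.15579564 0.12      ] [0.54804941 0.15631953 0.12      ]
piv [0.62147678 0.14316824 0.08368949] 0.001410059580255679
pin [0.64261569 0.23121022 0.08330212] 0.0010437055276294072
[[0.67760881 0.27080447]
 [0.65284227 0.09236106]
 [0.51730382 0.11116981]
 [0.5413163  0.28766111]] [np.float64(0.13733096007271742), np.float64(0.18015390777392953), np.float64(0.13683728323393146), np.float64(0.1781173113751049)]
ctr [0.5972678  0.19049911] yaw -0.13657540865791545
piv model [0.62086164 0.14183361] pin model [0.64203144 0.22977018]
r 0.07389701112397185 angle 1.525590259625791 closed knob [0.63138055 0.21680253]
walnut [ 0.47922726 -0.21186101  0.12      ]
[[ 9.18001866e-01  3.96575471e-01 -6.85322539e-04]
 [ 3.96576062e-01 -9.18000634e-01  1.50446333e-03]
 [-3.24932696e-05 -1.65288266e-03 -9.99998633e-01]]
```

Measured values check out:
- **Knob:** (0.548, 0.156), top at z 0.119 (text: 0.122)
- **Pivot:** (0.621, 0.142), radius 74 mm (text: 75)
- **Lid:** 179 × 137 mm (text: 180 × 140)
- **Hook angle:** about 1.53 rad

I will swing round the base to above the knob.

Call:
{"api": "drive_tool", "payload": {"targets": [{"travel": [0.074, -0.006, 0], "rot": [0, 0, -0.0367], "hand": 0.45}, {"travel": [0.074, -0.006, 0], "rot": [0, 0, -0.0367], "hand": 0.45}, {"travel": [0.074, -0.006, 0], "rot": [0, 0, -0.0367], "hand": 0.45}, {"travel": [0.074, -0.006, 0], "rot": [0, 0, -0.0367], "hand": 0.45}, {"travel": [0.074, -0.006, 0], "rot": [0, 0, -0.0367], "hand": 0.45}]}}

```text
t: 0.6
position: [0.4112, -0.4906, 0.4042]
orientation: [-2.951, -1.075, 0.0]
force: [0.6, -0.0, -0.5]
opening: 0.0574
gripper_force: 0.0
```

Call:
{"api": "drive_tool", "payload": {"targets": [{"travel": [0.074, -0.006, 0], "rot": [0, 0, -0.0367], "hand": 0.45}, {"travel": [0.074, -0.006, 0], "rot": [0, 0, -0.0367], "hand": 0.45}, {"travel": [0.074, -0.006, 0], "rot": [0, 0, -0.0367], "hand": 0.45}, {"travel": [0.074, -0.006, 0], "rot": [0, 0, -0.0367], "hand": 0.45}, {"travel": [0.074, -0.006, 0], "rot": [0, 0, -0.0367], "hand": 0.45}]}}

```text
t: 1.1
position: [0.5269, -0.3463, 0.4042]
orientation: [-2.767, -1.487, 0.0]
force: [-0.1, 0.0, 0.2]
opening: 0.0419
gripper_force: 0.0
```

Call:
{"api": "drive_tool", "payload": {"targets": [{"travel": [0.07, -0.006, 0], "rot": [0, 0, -0.0367], "hand": 0.45}, {"travel": [0.07, -0.006, 0], "rot": [0, 0, -0.0367], "hand": 0.45}, {"travel": [0.07, -0.006, 0], "rot": [0, 0, -0.0367], "hand": 0.45}, {"travel": [0.07, -0.006, 0], "rot": [0, 0, -0.0367], "hand": 0.45}, {"travel": [0.07, -0.006, 0], "rot": [0, 0, -0.0367], "hand": 0.45}]}}

```text
t: 1.6
position: [0.5924, -0.1841, 0.4042]
orientation: [-2.524, -1.869, 0.001]
force: [0.4, -0.1, -0.0]
opening: 0.0425
gripper_force: 0.0
```

Call:
{"api": "drive_tool", "payload": {"targets": [{"travel": [0.067, -0.006, 0], "rot": [0, 0, -0.0367], "hand": 0.45}, {"travel": [0.067, -0.006, 0], "rot": [0, 0, -0.0367], "hand": 0.45}, {"travel": [0.067, -0.006, 0], "rot": [0, 0, -0.0367], "hand": 0.45}, {"travel": [0.067, -0.006, 0], "rot": [0, 0, -0.0367], "hand": 0.45}, {"travel": [0.067, -0.006, 0], "rot": [0, 0, -0.0367], "hand": 0.45}]}}

```text
t: 2.1
position: [0.6077, -0.0172, 0.4042]
orientation: [-2.23, -2.213, 0.001]
force: [0.3, -0.1, 0.6]
opening: 0.0425
gripper_force: 0.0
```

Call:
{"api": "drive_tool", "payload": {"targets": [{"travel": [0.069, -0.024, 0], "rot": [0, 0, 0], "hand": 0.45}, {"travel": [0.069, -0.024, 0], "rot": [0, 0, 0], "hand": 0.45}, {"travel": [0.069, -0.024, 0], "rot": [0, 0, 0], "hand": 0.45}, {"travel": [0.069, -0.024, 0], "rot": [0, 0, 0], "hand": 0.45}, {"travel": [0.069, -0.024, 0], "rot": [0, 0, 0], "hand": 0.45}]}}

```text
t: 2.6
position: [0.5487, 0.1557, 0.4044]
orientation: [-2.233, -2.21, 0.001]
force: [0.3, -0.9, -0.0]
opening: 0.0424
gripper_force: 0.0
```

Call:
{"api": "drive_tool", "payload": {"targets": [{"travel": [0, 0, 0], "rot": [0, 0, -0.088], "hand": 0.45}, {"travel": [0, 0, 0], "rot": [0, 0, -0.088], "hand": 0.45}, {"travel": [0, 0, 0], "rot": [0, 0, -0.088], "hand": 0.45}, {"travel": [0, 0, 0], "rot": [0, 0, -0.088], "hand": 0.45}, {"travel": [0, 0, 0], "rot": [0, 0, -0.088], "hand": 0.45}]}}

```text
t: 3.1
position: [0.5493, 0.1544, 0.4043]
orientation: [-1.344, -2.839, 0.001]
force: [-0.5, -1.1, -0.3]
opening: 0.0421
gripper_force: 0.0
```

Call:
{"api": "drive_tool", "payload": {"targets": [{"travel": [0, 0, 0], "rot": [0, 0, -0.088], "hand": 0.45}, {"travel": [0, 0, 0], "rot": [0, 0, -0.088], "hand": 0.45}, {"travel": [0, 0, 0], "rot": [0, 0, -0.088], "hand": 0.45}, {"travel": [0, 0, 0], "rot": [0, 0, -0.088], "hand": 0.45}, {"travel": [0, 0, 0], "rot": [0, 0, -0.088], "hand": 0.45}]}}

```text
t: 3.6
position: [0.5494, 0.1543, 0.4043]
orientation: [-0.303, -3.126, 0.001]
force: [-0.0, -0.2, -0.4]
opening: 0.042
gripper_force: 0.0
```

Run:
```python
from h import *
s=ctrl.sense();c=ctrl.camera_info('wrist');im=ctrl.snapshot('wrist');cv2.imwrite('pics/w1.png',im[...,::-1])
R=cv2.Rodrigues(np.array(s['orientation']))[0];T=np.array(c['T_tool_cam'])
print(s['t'],s['position'],'yheading',np.arctan2(R[1,1],R[0,1]),s['qpos'])
def px(X):
    p=np.linalg.inv(T)@np.r_[R.T@(np.array(X)-s['position']),1];u=c['mtx']@p[:3];return u[:2]/u[2]
print('expected knob px',px([.5485,.156,.12]),'tip centre',px(s['position']+R@[0,0,.199]))
```

```text
3.6 [0.54935606 0.15433472 0.40432229] yheading 1.3777572014650623 [ 0.10191972  0.58779841 -0.66899546  1.73174021  0.42876124  0.97388275
  0.64594691]
expected knob px [316.80410641 209.68176656] tip centre [314.90354476 253.99774639]
```

View pics/w1.png

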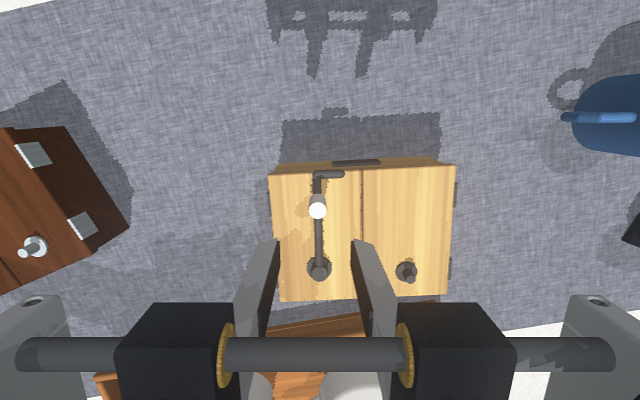

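The wrist picture shows the white knob at (317,209), where my measurement predicted it (316.8, 209.7), with the oak hook pointing away and the fingers straddling its line. I will descend so the fingertips are at z 0.103.

Call:
{"api": "drive_tool", "payload": {"targets": [{"travel": [0, 0.001, 0.05], "rot": [0, 0, 0], "hand": 0.45}, {"travel": [0, 0.001, 0.05], "rot": [0, 0, 0], "hand": 0.45}, {"travel": [0, 0.001, 0.05], "rot": [0, 0, 0], "hand": 0.45}, {"travel": [0, 0, 0.05], "rot": [0, 0, 0], "hand": 0.45}, {"travel": [0, 0, 0.004], "rot": [0, 0, 0], "hand": 0.28}]}}

```text
t: 4.15
position: [0.5487, 0.1552, 0.2998]
orientation: [-0.314, -3.12, 0.004]
force: [-0.1, 0.3, -0.6]
opening: 0.0374
gripper_force: 0.0
```

Call:
{"api": "drive_tool", "payload": {"targets": [{"travel": [0, 0, 0], "rot": [0, 0, 0], "hand": 0.28}, {"travel": [0, 0, 0], "rot": [0, 0, 0], "hand": 0.28}]}}

```text
t: 4.35
position: [0.5502, 0.1563, 0.3038]
orientation: [0.312, 3.124, 0.001]
force: [-0.0, -0.8, -0.2]
opening: 0.0267
gripper_force: 0.0
```

The fingers are round the knob with no contact force. I will follow the arc about the pivot: 0.1 rad per row, radius 75 mm.

Call:
{"api": "drive_tool", "payload": {"targets": [{"travel": [-0.0007, 0.015, 0], "rot": [0, 0, 0.0637], "hand": 0.28}, {"travel": [-0.0007, 0.015, 0], "rot": [0, 0, 0.0637], "hand": 0.28}, {"travel": [-0.0007, 0.015, 0], "rot": [0, 0, 0.0637], "hand": 0.28}, {"travel": [-0.0007, 0.015, 0], "rot": [0, 0, 0.0637], "hand": 0.28}, {"travel": [-0.0007, 0.015, 0], "rot": [0, 0, 0.0637], "hand": 0.28}]}}

```text
t: 4.85
position: [0.5658, 0.1899, 0.3041]
orientation: [1.082, 2.949, 0.001]
force: [-1.7, -0.1, 0.8]
opening: 0.0265
gripper_force: 0.5
```

Call:
{"api": "drive_tool", "payload": {"targets": [{"travel": [-0.0007, 0.015, 0], "rot": [0, 0, 0.0637], "hand": 0.28}, {"travel": [-0.0007, 0.015, 0], "rot": [0, 0, 0.0637], "hand": 0.28}, {"travel": [-0.0007, 0.015, 0], "rot": [0, 0, 0.0637], "hand": 0.28}, {"travel": [-0.0007, 0.015, 0], "rot": [0, 0, 0.0637], "hand": 0.28}]}}

```text
t: 5.25
position: [0.5891, 0.2089, 0.3042]
orientation: [1.646, 2.676, 0.002]
force: [-0.3, 0.4, -0.7]
opening: 0.0265
gripper_force: 0.4
```

Run:
```python
from h import *
s=ctrl.sense();R=cv2.Rodrigues(np.array(s['orientation']))[0]
P=np.array([.6212,.1425]);d=s['position'][:2]-P;print(s['t'],s['position'],'r',np.linalg.norm(d),'ang',np.arctan2(d[1],d[0])-1.434,'yh-closed',np.arctan2(R[1,1],R[0,1])+.137,s['force'],R[:,2])
```

```text
5.25 [0.58909126 0.20889193 0.30416296] r 0.0737486289053904 ang 0.5872576523663173 yh-closed 0.6044751927784398 [-0.28472818  0.41403977 -0.74572941] [ 7.78041244e-04  1.20546405e-03 -9.99998971e-01]
```

Call:
{"api": "drive_tool", "payload": {"targets": [{"travel": [-0.0007, 0.015, 0], "rot": [0, 0, 0.0637], "hand": 0.28}, {"travel": [-0.0007, 0.015, 0], "rot": [0, 0, 0.0637], "hand": 0.28}, {"travel": [-0.0007, 0.015, 0], "rot": [0, 0, 0.0637], "hand": 0.28}, {"travel": [-0.0007, 0.015, 0], "rot": [0, 0, 0.0637], "hand": 0.28}, {"travel": [-0.0007, 0.015, 0], "rot": [0, 0, 0.0637], "hand": 0.28}]}}

```text
t: 5.75
position: [0.6254, 0.2173, 0.3042]
orientation: [-2.257, -2.184, -0.003]
force: [-0.2, -0.4, -1.9]
opening: 0.0262
gripper_force: 0.4
```

Call:
{"api": "drive_tool", "payload": {"targets": [{"travel": [0, 0.006, 0], "rot": [0, 0, 0.03], "hand": 0.28}, {"travel": [0, 0.006, 0], "rot": [0, 0, 0.03], "hand": 0.28}, {"travel": [0, 0, 0], "rot": [0, 0, 0], "hand": 0.28}]}}

```text
t: 6.05
position: [0.6317, 0.2166, 0.3041]
orientation: [2.354, 2.08, 0.004]
force: [-0.7, -0.3, -0.3]
opening: 0.0262
gripper_force: 0.0
```

Call:
{"api": "drive_tool", "payload": {"targets": [{"travel": [0, 0.004, 0], "rot": [0, 0, 0.015], "hand": 0.28}, {"travel": [0, 0, 0], "rot": [0, 0, 0], "hand": 0.28}]}}

```text
t: 6.25
position: [0.6335, 0.216, 0.3034]
orientation: [2.378, 2.053, 0.002]
force: [0.3, 0.3, 0.1]
opening: 0.0266
gripper_force: 0.0
```

Run:
```python
from h import *
s=ctrl.sense();R=cv2.Rodrigues(np.array(s['orientation']))[0]
P=np.array([.6212,.1425]);d=s['position'][:2]-P;print(s['t'],s['position'],'r',np.linalg.norm(d),'ang',np.arctan2(d[1],d[0])-1.434,'yh-closed',np.arctan2(R[1,1],R[0,1])+.137,s['force'])
```

```text
6.25 [0.6334593  0.21604167 0.30339238] r 0.07455646881302107 ang -0.028383533580921494 yh-closed -0.009735077572367773 [0.27201849 0.25927044 0.11691398]
```

Call:
{"api": "drive_tool", "payload": {"targets": [{"travel": [0, 0.004, 0], "rot": [0, 0, 0], "hand": 0.28}, {"travel": [0, 0, 0], "rot": [0, 0, 0], "hand": 0.28}]}}

```text
t: 6.45
position: [0.6354, 0.2156, 0.3029]
orientation: [2.378, 2.053, 0.001]
force: [0.6, -0.1, -0.5]
opening: 0.0261
gripper_force: 0.0
```

Call:
{"api": "drive_tool", "payload": {"targets": [{"travel": [0, 0.004, 0], "rot": [0, 0, 0], "hand": 0.28}, {"travel": [0, 0, 0], "rot": [0, 0, 0], "hand": 0.28}]}}

```text
t: 6.65
position: [0.6374, 0.2153, 0.3026]
orientation: [2.378, 2.053, 0.0]
force: [0.2, 0.2, 1.2]
opening: 0.0265
gripper_force: 0.0
```

Call:
{"api": "drive_tool", "payload": {"targets": [{"travel": [0, 0.004, 0], "rot": [0, 0, 0], "hand": 0.28}, {"travel": [0, 0, 0], "rot": [0, 0, 0], "hand": 0.28}]}}

```text
t: 6.85
position: [0.6389, 0.2152, 0.3025]
orientation: [-2.377, -2.053, 0.002]
force: [-2.7, 0.6, 1.7]
opening: 0.0265
gripper_force: 1.0
```

Call:
{"api": "drive_tool", "payload": {"targets": [{"travel": [0, 0.003, 0], "rot": [0, 0, 0], "hand": 0.28}, {"travel": [0, 0, 0], "rot": [0, 0, 0], "hand": 0.28}]}}

```text
t: 7.05
position: [0.6396, 0.2152, 0.3025]
orientation: [-2.376, -2.052, 0.005]
force: [-4.2, 1.0, 3.1]
opening: 0.0266
gripper_force: 2.5
```

Run:
```python
from h import *
cv2.imwrite('pics/s1.png',ctrl.snapshot('side')[130:330,130:380,::-1].repeat(3,0).repeat(3,1));im=ctrl.snapshot('wrist');cv2.imwrite('pics/w2.png',im[...,::-1])
```

```text
(no output)
```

View pics/w2.png

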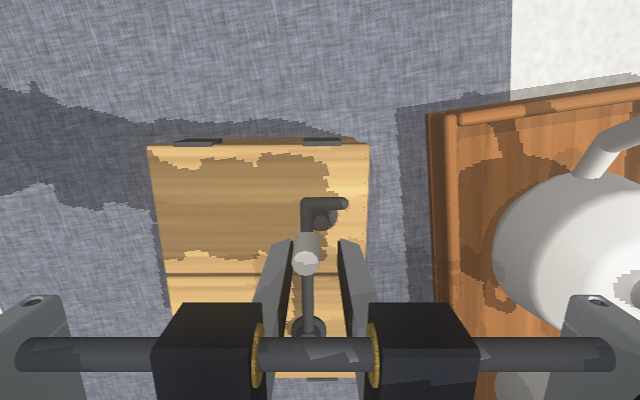

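The wrist view shows the bar against the pin at (322,215), the bend hooked round it, the knob at (305,262) touching the left finger, and the force rising to 4 N. The hook is home, so I will centre the fingers on the knob and lift.

Call:
{"api": "drive_tool", "payload": {"targets": [{"travel": [0, -0.006, 0], "rot": [0, 0, 0], "hand": 0.28}, {"travel": [0, -0.006, 0], "rot": [0, 0, 0], "hand": 0.34}, {"travel": [0, 0, 0], "rot": [0, 0, 0], "hand": 0.34}, {"travel": [0, 0, -0.04], "rot": [0, 0, 0], "hand": 0.34}, {"travel": [0, 0, -0.08], "rot": [0, 0, 0], "hand": 0.34}]}}

```text
t: 7.65
position: [0.634, 0.215, 0.3602]
orientation: [-2.377, -2.052, 0.009]
force: [1.1, -0.3, -0.8]
opening: 0.0319
gripper_force: 0.0
```

Call:
{"api": "drive_tool", "payload": {"targets": [{"travel": [0, 0, -0.08], "rot": [0, 0, 0], "hand": 0.34}, {"travel": [0, 0, -0.05], "rot": [0, 0, 0], "hand": 0.34}, {"travel": [-0.08, 0, 0], "rot": [0, 0, 0], "hand": 0.34}, {"travel": [-0.08, 0, 0], "rot": [0, 0, 0], "hand": 0.34}, {"travel": [-0.08, 0, 0], "rot": [0, 0, 0], "hand": 0.34}]}}

```text
t: 8.15
position: [0.6172, 0.0956, 0.4282]
orientation: [2.376, 2.053, 0.002]
force: [1.1, -0.9, 0.6]
opening: 0.0322
gripper_force: 0.0
```

Call:
{"api": "drive_tool", "payload": {"targets": [{"travel": [-0.08, 0, 0], "rot": [0, 0, 0], "hand": 0.34}, {"travel": [0, 0, 0], "rot": [0, 0, 0], "hand": 0.34}, {"travel": [0, 0, 0], "rot": [0, 0, 0], "hand": 0.34}]}}

```text
t: 8.45
position: [0.6117, 0.0561, 0.428]
orientation: [2.38, 2.049, 0.001]
force: [-0.3, 0.5, -0.3]
opening: 0.0322
gripper_force: 0.0
```

Run:
```python
from h import *
a=ctrl.snapshot('top');b=ctrl.snapshot('side')
r=lambda i:cv2.resize(i,(400,340),interpolation=cv2.INTER_CUBIC)
cv2.imwrite('pics/end.png',np.hstack([r(a[85:170,205:305]),r(b[195:280,185:285])])[...,::-1])
print(white(a,(215,95,295,155)),white(b,(200,200,265,250)))
```

```text
[([24, 4, 8, 7, 39], array([242.5, 102. ]))] [([8, 20, 7, 6, 30], array([210.7, 222.4]))]
```

View pics/end.png

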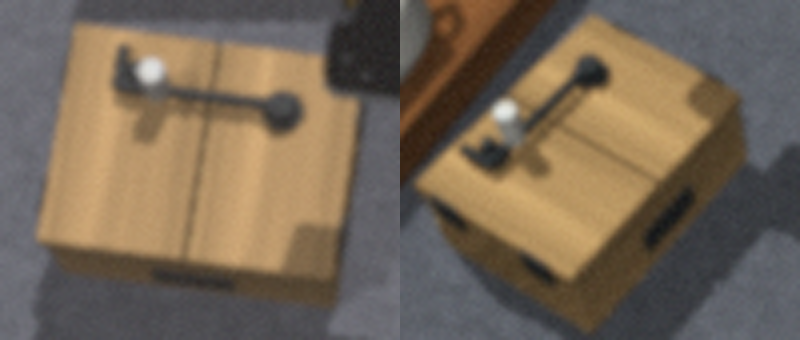

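Both views show the hook along the chest's +y with its bar against the pin. The knob is at (242.5,102) in the top view and (210.7,222.4) in the side view, and the gripper is clear.

Run:
```python
from h import *
k,e=tri((242.5,102.),(210.7,222.4));d=k[:2]-[.6212,.1425];print(k,e,'angle',np.arctan2(d[1],d[0])-1.434)
print(ctrl.finish_job())
```

```text
[0.63359927 0.21742946 0.11755234] 3.794215006969666e-05 angle -0.027196788847209996
the job is handed in; nothing more can be done
None
```

The oak chest's hook is closed against its catch pin (measured within about 0.03 rad of the stop), the gripper is clear, the walnut hook was not touched, and the job is handed in; the judge's verdict was not shown.

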